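# Pump up the resin-curing pressure pot

## Robot

A 6-joint arm with a two-finger parallel gripper is mounted at the origin on a cart in front of the work surface, level with it; the furniture and walls round the work are solid. World frame = base frame: x ahead of the robot, y to its left, z up, the work surface at z = 0. Lengths are in m, angles in rad, forces in N, time in s.
With the tool pointing down it reaches from about 0.3 to 0.775 m from the base axis. Payload 14.6 kg.
Tool frame: the origin (TCP) lies at the very end of the fingers, on their centre line; the grasp point (between the pads) lies 19 mm behind it; z points along the fingers, y is the line along which they close (so a half turn about z gives the same grasp; the last joint's range is limited). The gripper opens to 94 mm and grips with 3 to 60 N. Pads are 16 mm wide; open, the fingers measure 119 mm over their backs; the gripper's body (75 mm by 177 mm) begins 78 mm behind the grasp point.
Start: joints at [1.159, 0.3, 1.521, -0, 1.321, -0.067], TCP at [0.186, 0.518, 0.205] pointing down, gripper open.
Joint ranges: [-3.03, 3.03], [-0.79, 2.21], [0.23, 2.52], [-1.04, 4.18], [0, 3.07], [-2.55, 2.55]. Speed limits (rad/s): [2.22, 2.22, 2.57, 3.14, 3.14, 3.14].

## Interface

Orientations are given as [roll, pitch, yaw] about the fixed x, y, z axes, in that order (R = Rz(yaw) Ry(pitch) Rx(roll)).
In Python, from station import ctrl gives the robot as it stands.
- The arm moves only by the shell command python3 -m pendant 'ROWS' [OPENING] [FORCE]. ROWS is JSON, a list of rows, each a list of 2 entries, a list of its own where there are three numbers: the shift along the world's x, y, z in cm, then the turn about the world's z in rad. A call has 1 to 20 rows; each row shifts and turns the commanded pose from where the row before left it; what a row does not reach is not made up. A row lasts 1/12 s, in which the tool goes at most 41.7 mm and 7.16 degrees, less where a joint would pass 70% of its speed; a pose out of reach is approached as far as the arm can. A call is refused whole if a number of a shift passes 4.17 or a number of a turn 0.125, either way. A call with a gripper value outside its range is refused whole. OPENING is the opening, from 0 (shut) to 1 (fully open), set as the call begins (- or left out, the last holds). The fingers move at their own pace and stop on an object; FORCE is the grip in N (left out, the last holds). Time passes only in rows, so rows that do not move let the fingers close. It gives the time, the measured TCP pose, the force, the opening and the grip force at its end, in the units of the state.
- ctrl.get_obs(): the state, without advancing time (a new reading comes with each control period).
- ctrl.camera(name): name is "side" or "top" or "wrist"; returns a dict with "color" (420x560x3 uint8, red, green, blue), "intrinsics" (3x3 intrinsics, pixels), "camera_from_world" (4x4, takes a point from world to camera coordinates). Camera axes: x right, y down, z forward; pixel columns grow to the right and rows downward; lengths in m; the calibration is good to about 2 mm. A picture is of the moment at which its call begins. There is no depth.
- ctrl.hand_in(): hands the job in; it is judged then, once.
The state is a dict: "time_s": time; "qpos": joint angles; "joint_vel": joint speeds; "tau": joint torques, N m; "ee_pos": TCP position; "eef_rot": TCP orientation; "force": force on the tool from outside, world axes, zero at the start; "moment": the same for the moment, N m; "grip_width": finger opening in m; "grip_force": force on a finger pad.
Only numpy, scipy, OpenCV 4.12 (cv2) and the standard library are available. Lean on these libraries where they do the work, as an engineer would, in place of code of your own. Each camera call takes 0.05 s, during which the arm holds its last target. There are 200 camera calls.

## Task

Resin blocks are sitting in the hand-pumped pressure pot to cure without bubbles: shut the relief tap on its lid by pushing the tap's lever round until it stops square across the spout, then pump the mushroom-headed plunger down and up with the fingertips, stroke after stroke, until the indicator pin stands fully out of its sleeve and the dark ring round its foot shows. Only push: grasp and lift nothing, keep off the pin, and leave the two vials and the petri dish beside the pot where they are. Finish with the tap shut, the pin out and the plunger back up.

Things in the scene. Friction and masses are not known exactly. Their poses are not given: they have to be found in the camera images.
- pot: Aluminium pressure pot, 150 mm wide, fixed, upright; lid 176 mm wide, its flat top 114 mm up, four side latches. Origin: centre of the underside, z up. On the lid at pot (x, y): plunger axis (-15, 48) mm, tap axis (0, -45), pin axis (58, 6). The tap's spout points to pot -y, 130 mm up, 17 mm thick, ending 81 mm from the pot's centre.
- plunger_top (a point): Centre of the plunger's flat black knob top (mushroom head 41 mm diameter, 12 mm thick), 168 mm above the table when up; it goes straight down.
- plunger (a joint): m: 0 up, 0.022 fully down on its stop. A spring returns it in about 0.3 s (4 N at the top, 10 N at the bottom, up to 5 N more while pumping). With the tap shut each downstroke of 12 mm or more adds to the charge; five or six full strokes fill it, short ones up to nine. Let it come fully up between strokes. Extra strokes do no harm.
- lever_grip (a point): Middle of the black sleeve on the tap's lever, 50 mm from the tap's vertical axis, 164 mm above the table. Sleeve 14 mm wide, 8 mm thick, 34 mm long, sloping up outwards (underside 152 to 164 mm, top 163 to 177 mm above the table): a fingertip held 150 mm above the table beside it clears spout and lid and pushes on its side.
- tap_lever (a joint): rad: 0 open (lever along the spout, to pot -y), 1.571 shut, at its stop (lever square to the spout, to pot -x); grows clockwise seen from above, about the vertical tap axis. Starts open or partly open. Stays where it is left; about 1.5 N at the sleeve moves it. While it is open, pumping has no effect.
- pin (a joint): How far the indicator pin has come out, in m: 0 at the start, 0.015 fully out. Rises 1 mm with the first full stroke, then 2 to 4 mm with each, stays out between strokes and stops by itself at 15 mm. A dark ring, 1.5 mm high, round its foot stands wholly clear of the sleeve from 12.5 mm on: that counts as fully out.
- pin_tip (a point): Top of the steel indicator pin, 7 mm thick, in a brass sleeve 17 mm thick whose top is 126 mm above the table; the tip is 127.5 mm above the table when in and 142.5 mm when fully out. It rises straight up.
- vial_a: Small clear vial with a white ribbed cap, 23 mm diameter, 57 mm tall, loose, to the right of the pot; origin: centre of the underside. A bystander.
- amber_vial: Amber vial with a black cap, 19 mm diameter, 50 mm tall, loose, to the right of the pot; origin: centre of the underside. A bystander.
- petri: Clear petri dish, 65 mm diameter, 13 mm tall, loose, to the left behind the pot; origin: centre of the underside. A bystander.

How it is judged:
On the way, in this order (a step that is already met when the one before it is completed fails the run):
1. the relief tap is shut (value of joint tap_lever above 1.4 rad and value of joint pin below 0.004 m), for 0.1 s.
2. with the tap shut, the pin has popped fully out (value of joint pin above 0.0125 m and value of joint tap_lever above 1.4 rad), for 0.1 s.
At the end, for the whole second after the job is handed in: The pin stands out at least 12.5 of its 15 mm, the tap's lever is within 0.17 rad of its shut stop, the plunger is back within 2 mm of its top, and vials and petri dish are within 15 mm of where they stood (all of step 2 and value of joint plunger below 0.002 m and distance of each of vial_a, amber_vial, petri from where it was at the start of the episode below 0.015 m); the robot touches nothing.
It fails at once if the indicator pin is pushed by the robot (contact force between any of the fingers, the arm and pin above 2 N).
It fails at once if a vial or the petri dish is shifted or lifted by more than 15 mm (distance of any of vial_a, amber_vial, petri from where it was at the start of the episode above 0.015 m).
It fails at once if a vial is tipped over (angle between any of vial_a, amber_vial's own z axis and vertical above 0.5 rad).
It also fails if it takes over 58 s, if anything falls off the work surface, if the arm or the gripper's body presses on something with over 40 N, if the wrist force passes 120 N, or if a joint passes its speed limit or range.

## Working session

There is one attempt and no reset: what is moved stays moved. The work goes in short steps, Python scripts to look and compute and a shell command to move; the robot and the scene stay as the last step left them, time stands still between calls to the robot, and variables do not carry over. Pictures are saved under pics/ and viewed, at most 10 in all, crops included, and the job is handed in when it is done.

```bash
mkdir -p pics; ls; python3 - <<'E'
from station import ctrl
import cv2,numpy as np
for n in("top","side"):
    c=ctrl.camera(n); cv2.imwrite(f"pics/{n}0.png",c["color"][:,:,::-1])
    np.savez(f"{n}0.npz",**c)
    print(n,c["intrinsics"].round(1).tolist(),c["camera_from_world"].round(3).tolist())
o=ctrl.get_obs();print(o)
E
```

```text
pics
top [[435.5, 0.0, 281.8], [0.0, 435.5, 210.4], [0.0, 0.0, 1.0]] [[0.027, -1.0, -0.005, -0.032], [-0.997, -0.026, -0.071, 0.612], [0.07, 0.007, -0.997, 0.922], [0.0, 0.0, 0.0, 1.0]]
side [[445.2, 0.0, 276.6], [0.0, 445.2, 204.5], [0.0, 0.0, 1.0]] [[-0.945, -0.326, 0.017, 0.536], [-0.214, 0.58, -0.786, 0.255], [0.247, -0.746, -0.618, 0.763], [0.0, 0.0, 0.0, 1.0]]
{'time_s': 0.1, 'qpos': array([ 1.15942535e+00,  3.00393764e-01,  1.52149368e+00, -1.56599552e-05,
        1.32070032e+00, -6.65808863e-02]), 'joint_vel': array([-5.21396485e-05, -2.83723146e-03, -3.89540326e-03,  1.86654387e-03,
       -2.02903092e-03,  9.71046701e-04]), 'tau': array([ 1.12407946e-03, -5.32641363e+01, -3.53281510e+01,  7.09531526e-02,
        2.35219148e-02, -4.41467603e-05]), 'ee_pos': array([0.18580588, 0.51742454, 0.20496572]), 'eef_rot': array([-3.14059874e+00, -5.10711851e-05,  2.79680642e+00]), 'force': array([-0.34101483, -0.33667303, -0.95207301]), 'moment': array([0.00507466, 0.02003016, 0.04926886]), 'grip_force': 0.0, 'grip_width': 0.09433803595853806}
```

View pics/top0.png

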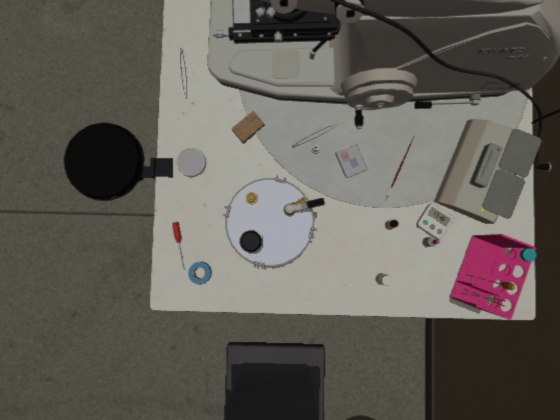

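View pics/side0.png

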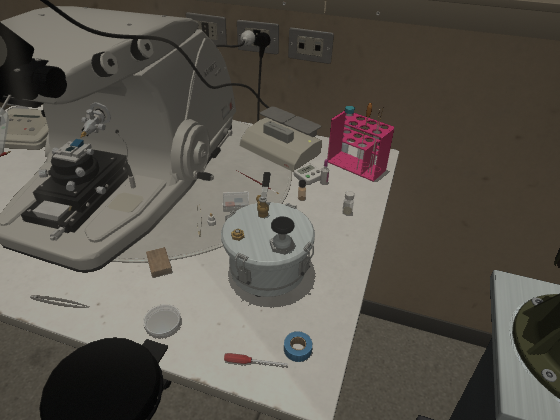

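```bash
cat > h.py <<'E'
import numpy as np
def ray(c,px,z):
    K=c["intrinsics"];T=c["camera_from_world"];R=T[:3,:3];o=-R.T@T[:3,3]
    d=R.T@np.linalg.solve(K,[px[0],px[1],1.]);return o+d*(z-o[2])/d[2]
def proj(c,p):
    q=c["camera_from_world"]@np.r_[p,1.];q=c["intrinsics"]@q[:3];return q[:2]/q[2]
E
python3 - <<'E'
import cv2,numpy as np
from h import *
c=np.load("top0.npz");im=c["color"]
g=cv2.cvtColor(im,cv2.COLOR_RGB2GRAY)
m=((g<60)*255).astype(np.uint8);m[:, :225]=0;m[:,330:]=0;m[:170]=0;m[275:]=0
n,l,s,ce=cv2.connectedComponentsWithStats(m)
for i in range(1,n):
    if s[i,4]>30:print(s[i],ce[i])
cr=cv2.resize(im[170:275,215:330],None,fx=5,fy=5,interpolation=cv2.INTER_CUBIC)
cv2.imwrite("pics/crop0.png",cr[:,:,::-1])
print("plunger",ray(c,(250.5,240.5),.168),"pin",ray(c,(252,198),.127),"pot",ray(c,(270,222),.114),"tap",ray(c,(290,209),.150),"lev",ray(c,(316,203),.164))
E
```

```text
[307 198  17  10 109] [314.98165138 202.71559633]
[240 231  22  21 360] [250.66111111 241.025     ]
plunger [0.54541502 0.0389307  0.168     ] pin [0.62717979 0.04178225 0.127     ] pot [0.58237415 0.00619736 0.114     ] tap [ 0.60613495 -0.03171952  0.15      ] lev [ 0.61741562 -0.07908792  0.164     ]
```

View pics/crop0.png

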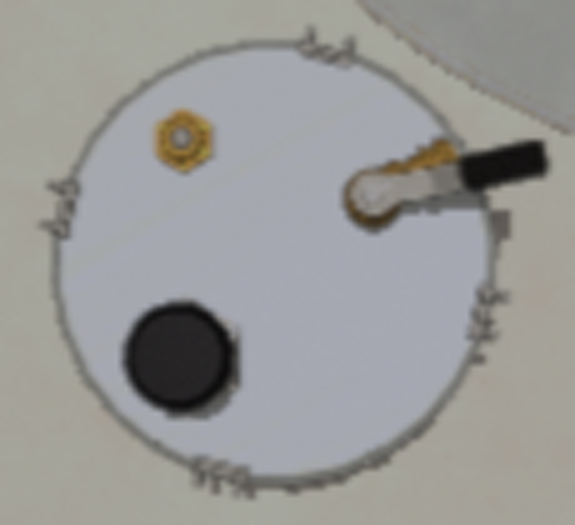

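The crop shows the plunger at (180,355), pin at (183,138), tap hub at (375,195). The spout points up-right and the lever, at (505,165), is slightly clockwise of it. Next I fit the pot pose.

```bash
python3 - <<'E'
import numpy as np
from h import *
c=np.load("top0.npz")
W=np.array([ray(c,(250.66,241),.168),ray(c,(251.6,197.6),.1275),ray(c,(290,208.5),.155)])[:,:2]
P=np.array([[-15,48],[58,6],[0,-45]])/1e3
a=(W-W.mean(0))@[1,1j];b=(P-P.mean(0))@[1,1j]
th=np.angle((a*b.conj()).sum());R=np.array([[np.cos(th),-np.sin(th)],[np.sin(th),np.cos(th)]])
t=W.mean(0)-R@P.mean(0)
print("yaw",th,"t",t,"resid mm",(W-(P@R.T+t))*1e3)
Q=P@R.T+t;tap=Q[2];lev=ray(c,(314.98,202.7),.168)[:2];print("pts",Q,"lev",lev)
d=lev-tap;print("r",np.hypot(*d),"lever angle",th-np.pi/2-np.arctan2(d[1],d[0]))
for q in np.arange(0,1.6,.26):
    al=th-np.pi/2-q;print(round(q,2),(tap+.05*np.array([np.cos(al),np.sin(al)])).round(4))
print("-y dir",R@[0,-1],"-x",R@[-1,0])
s=np.load("side0.npz")
print("side reproj plunger,pin,tap",proj(s,[*Q[0],.168]),proj(s,[*Q[1],.1275]),proj(s,[*Q[2],.155]))
print("vials",ray(c,(391,225),0.05),ray(c,(383,279),.05),ray(c,(191,162),.01))
E
```

```text
yaw 0.5679155512565313 t [0.5825621  0.00626558] resid mm [[ 0.41633865 -0.05200674]
 [-0.34536611  0.01864392]
 [-0.07097254  0.03336282]]
pts [[ 0.54409869  0.03866259]
 [ 0.62823023  0.04252053]
 [ 0.60676652 -0.0316705 ]] lev [ 0.61755908 -0.07692528]
r 0.04652391777292715 lever angle 0.33380401616403654
0.0 [ 0.6337 -0.0738]
0.26 [ 0.6219 -0.0793]
0.52 [ 0.6092 -0.0816]
0.78 [ 0.5962 -0.0806]
1.04 [ 0.584  -0.0762]
1.3 [ 0.5733 -0.0689]
1.56 [ 0.5649 -0.059 ]
-y dir [ 0.53787598 -0.84302398] -x [-0.84302398 -0.53787598]
side reproj plunger,pin,tap [283.43370228 221.25431177] [238.15589591 229.22107468] [263.46964892 196.42703813]
vials [ 0.58554104 -0.24505013  0.05      ] [ 0.47302057 -0.22948195  0.05      ] [0.71502636 0.1882263  0.01      ]
```

```bash
python3 -m pendant '[[[2.3,-2.96,0],0.03],[[2.3,-2.96,0],0.03],[[2.3,-2.96,0],0.03],[[2.3,-2.96,0],0.03],[[2.3,-2.96,0],0.03],[[2.3,-2.96,0],0.03],[[2.3,-2.96,0],0.03],[[2.3,-2.96,0],0.03],[[2.3,-2.96,0],0.03],[[2.3,-2.96,0],0.03],[[2.3,-2.96,0],0.03],[[2.3,-2.96,0],0.03],[[2.3,-2.96,0],0.03],[[2.3,-2.96,0],0.03],[[2.3,-2.96,0],0.03],[[2.3,-2.96,0],0.03],[[2.3,-2.96,0],0.03],[[2.3,-2.96,0],0.03],[[2.3,-2.96,0],0.03],[[2.3,-2.96,0],0.03]]' 0 20; python3 -m pendant '[[[0,0,0],0],[[0,0,0],0]]'
```

```text
time_s: 1.77
ee_pos: [0.6466, -0.0761, 0.205]
eef_rot: [3.141, -0.001, -2.885]
force: [-0.4, 1.1, 0.4]
grip_width: 0.0006
grip_force: 0.0
time_s: 1.93
ee_pos: [0.646, -0.0757, 0.2039]
eef_rot: [3.141, -0.002, -2.889]
force: [-0.1, 0.4, -0.3]
grip_width: 0.0006
grip_force: 0.0
```

```bash
python3 -m pendant '[[[0,0.1,-1.4],0],[[0,0.1,-1.4],0],[[0,0,-1.4],0],[[0,0,-1.2],0],[[0,0,0],0]]'; python3 - <<'E'
from station import ctrl
import numpy as np,cv2
o=ctrl.get_obs();p=o["ee_pos"][:2];print(o["ee_pos"],o["force"])
tap=np.array([.6068,-.0317])
for q,s in [(.334,.016)]+[(.334+.124*k,.015) for k in range(1,11)]+[(1.571,.012)]:
    a=-1.003-q;t=tap+.05*np.array([np.cos(a),np.sin(a)])+s*np.array([-np.sin(a),np.cos(a)])
    print(round(q,3),((t-p)*100).round(2));p=t
c=ctrl.camera("top");cv2.imwrite("pics/top1.png",cv2.resize(c["color"][150:290,200:380],None,fx=4,fy=4)[:,:,::-1])
E
```

```text
time_s: 2.35
ee_pos: [0.6446, -0.0713, 0.149]
eef_rot: [3.14, -0.003, -2.886]
force: [1.2, -0.7, -0.9]
grip_width: 0.0004
grip_force: 0.0
[ 0.64463286 -0.07129998  0.14899387] [ 1.19996511 -0.67539737 -0.94064301]
0.334 [-1.07 -0.53]
0.458 [-0.68 -0.31]
0.582 [-0.61 -0.22]
0.706 [-0.63 -0.14]
0.83 [-0.64 -0.06]
0.954 [-0.65  0.02]
1.078 [-0.64  0.1 ]
1.202 [-0.62  0.18]
1.326 [-0.59  0.25]
1.45 [-0.56  0.33]
1.574 [-0.51  0.39]
1.571 [-0.15  0.24]
```

View pics/top1.png

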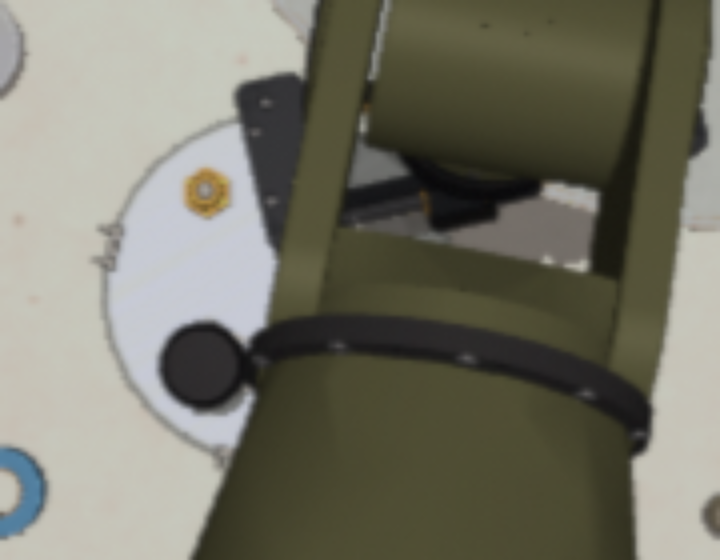

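The arm covers most of the view; the lever sleeve, at (460,210), is undisturbed. I now sweep it shut.

```bash
python3 -m pendant '[[[-0.6,-0.3,0],0],[[-0.5,-0.25,0],0],[[-0.7,-0.3,0.02],-0.12],[[-0.6,-0.2,0],-0.12],[[-0.65,-0.15,0],-0.12],[[-0.65,-0.05,0],-0.12],[[-0.65,0,0],-0.12],[[-0.65,0.1,0],-0.12],[[-0.6,0.2,0],-0.12],[[-0.6,0.25,0],-0.12],[[-0.55,0.33,0],-0.12],[[-0.5,0.4,0],-0.1],[[0,0,0],0]]'
```

```text
time_s: 3.48
ee_pos: [0.5731, -0.0728, 0.1528]
eef_rot: [3.141, 0.003, 2.21]
force: [2.2, -3.4, -1.0]
grip_width: 0.0002
grip_force: 2.1
```

```bash
python3 -m pendant '[[[-0.1,0.17,0],0],[[-0.1,0.17,0],0],[[-0.05,0.1,0],0],[[0,0,0],0]]'; python3 -m pendant '[[[0.3,-0.5,0],0],[[0.5,-0.9,0],0],[[0,0,1.5],0],[[0,0,2],0],[[0,0,2],0],[[0,0,0],0]]'
python3 - <<'E'
from station import ctrl
import cv2
for n in("top","side"):
    c=ctrl.camera(n);cv2.imwrite(f"pics/{n}2.png",c["color"][:,:,::-1])
a=cv2.imread("pics/top2.png")[160:290,200:340];b=cv2.imread("pics/side2.png")[160:290,200:340]
cv2.imwrite("pics/c2.png",cv2.resize(cv2.hconcat([a,b]),None,fx=2.8,fy=2.8))
E
```

```text
time_s: 3.82
ee_pos: [0.5726, -0.0717, 0.1531]
eef_rot: [3.14, 0.01, 2.216]
force: [15.4, -24.9, -9.1]
grip_width: 0.0006
grip_force: 14.4
time_s: 4.32
ee_pos: [0.5801, -0.0823, 0.2112]
eef_rot: [3.137, 0.005, 2.217]
force: [0.8, -0.8, 0.6]
grip_width: 0.0003
grip_force: 0.0
```

View pics/c2.png

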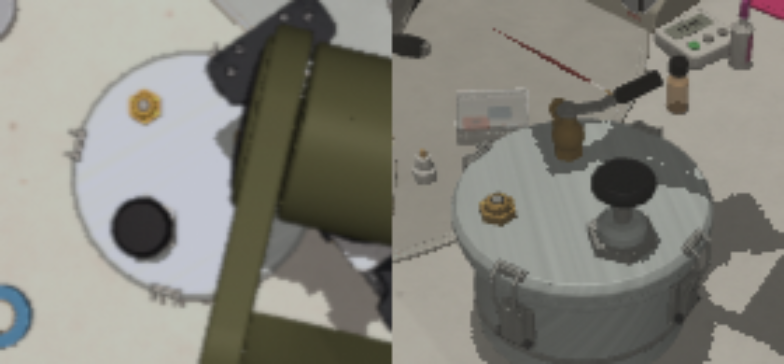

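Lever shut (firm stop at 28 N); it now lies square to the spout at (640,90) in the side view. The plunger is up and clear. Next I go above it.

```bash
python3 -m pendant '[[[-0.9,3.0,0],0],[[-0.9,3.0,0],0],[[-0.9,3.0,0],0],[[-0.9,3.1,0],0],[[0,0,-1.3],0],[[0,0,-1.8],0],[[0,0,0],0],[[0,0,0],0]]'
```

```text
time_s: 5.08
ee_pos: [0.5423, 0.0392, 0.1746]
eef_rot: [-3.139, -0.002, 2.217]
force: [0.2, -0.2, 0.5]
grip_width: 0.0003
grip_force: 0.0
```

```bash
python3 -m pendant '[[[0,0,-0.9],0],[[0,0,-0.9],0],[[0,0,-1.0],0],[[0,0,0],0]]'; python3 -m pendant '[[[0,0,0.9],0],[[0,0,0.9],0],[[0,0,1.0],0],[[0,0,0],0],[[0,0,0],0],[[0,0,0],0]]'
```

```text
time_s: 5.42
ee_pos: [0.5436, 0.039, 0.1473]
eef_rot: [3.14, 0.001, 2.216]
force: [1.2, 0.5, 7.1]
grip_width: 0.0005
grip_force: 3.3
time_s: 5.92
ee_pos: [0.5427, 0.0393, 0.1755]
eef_rot: [-3.141, -0.0, 2.217]
force: [0.3, -0.7, -1.1]
grip_width: 0.0006
grip_force: 0.0
```

Full stroke works. More of them, two per call.

```bash
python3 -m pendant '[[[0,0,-0.9],0],[[0,0,-0.9],0],[[0,0,-1.0],0],[[0,0,0],0],[[0,0,0.9],0],[[0,0,0.9],0],[[0,0,1.0],0],[[0,0,0],0],[[0,0,0],0],[[0,0,0],0],[[0,0,-0.9],0],[[0,0,-0.9],0],[[0,0,-1.0],0],[[0,0,0],0],[[0,0,0.9],0],[[0,0,0.9],0],[[0,0,1.0],0],[[0,0,0],0],[[0,0,0],0],[[0,0,0],0]]'
python3 -m pendant '[[[0,0,-0.9],0],[[0,0,-0.9],0],[[0,0,-1.0],0],[[0,0,0],0],[[0,0,0.9],0],[[0,0,0.9],0],[[0,0,1.0],0],[[0,0,0],0],[[0,0,0],0],[[0,0,0],0],[[0,0,-0.9],0],[[0,0,-0.9],0],[[0,0,-1.0],0],[[0,0,0],0],[[0,0,0.9],0],[[0,0,0.9],0],[[0,0,1.0],0],[[0,0,0],0],[[0,0,0],0],[[0,0,0],0]]'
python3 -m pendant '[[[0,0,-0.9],0],[[0,0,-0.9],0],[[0,0,-1.0],0],[[0,0,0],0],[[0,0,0.9],0],[[0,0,0.9],0],[[0,0,1.0],0],[[0,0,0],0],[[0,0,0],0],[[0,0,0],0],[[0,0,-0.9],0],[[0,0,-0.9],0],[[0,0,-1.0],0],[[0,0,0],0],[[0,0,0.9],0],[[0,0,0.9],0],[[0,0,1.0],0],[[0,0,0],0],[[0,0,0],0],[[0,0,0],0]]'
python3 -m pendant '[[[0,0,-0.9],0],[[0,0,-0.9],0],[[0,0,-1.0],0],[[0,0,0],0],[[0,0,0.9],0],[[0,0,0.9],0],[[0,0,1.0],0],[[0,0,0],0],[[0,0,0],0],[[0,0,0],0],[[0,0,-0.9],0],[[0,0,-0.9],0],[[0,0,-1.0],0],[[0,0,0],0],[[0,0,0.9],0],[[0,0,0.9],0],[[0,0,1.0],0],[[0,0,0],0],[[0,0,0],0],[[0,0,0],0]]'
python3 -m pendant '[[[0,0,2],0],[[0,0,2],0],[[-1,-3,1],0],[[-1,-3,1],0],[[-1,-3,1],0],[[-1,-3,0],0],[[-1,-3,0],0],[[-1,-3,0],0],[[0,0,0],0],[[0,0,0],0],[[0,0,0],0]]'
python3 - <<'E'
from station import ctrl
import cv2
for n in("top","side"):
    c=ctrl.camera(n);cv2.imwrite(f"pics/{n}3.png",c["color"][:,:,::-1])
b=cv2.imread("pics/side3.png")[180:260,210:320]
cv2.imwrite("pics/c3.png",cv2.resize(b,None,fx=7,fy=7,interpolation=cv2.INTER_CUBIC))
E
```

```text
time_s: 7.58
ee_pos: [0.5426, 0.0393, 0.1753]
eef_rot: [-3.141, -0.0, 2.217]
force: [-0.3, 0.2, -0.6]
grip_width: 0.0001
grip_force: 0.0
time_s: 9.25
ee_pos: [0.5427, 0.0393, 0.1752]
eef_rot: [-3.141, -0.0, 2.217]
force: [0.0, -0.3, -0.2]
grip_width: 0.0005
grip_force: 0.0
time_s: 10.92
ee_pos: [0.5425, 0.0393, 0.1748]
eef_rot: [-3.141, -0.001, 2.217]
force: [0.1, -0.3, -0.8]
grip_width: 0.0005
grip_force: 0.0
time_s: 12.58
ee_pos: [0.5425, 0.0393, 0.1747]
eef_rot: [-3.14, -0.001, 2.217]
force: [-1.0, 0.2, -0.1]
grip_width: 0.0007
grip_force: 0.0
time_s: 13.5
ee_pos: [0.4829, -0.1403, 0.2451]
eef_rot: [-3.141, -0.001, 2.217]
force: [0.2, 0.2, -0.0]
grip_width: 0.0002
grip_force: 0.0
```

View pics/c3.png

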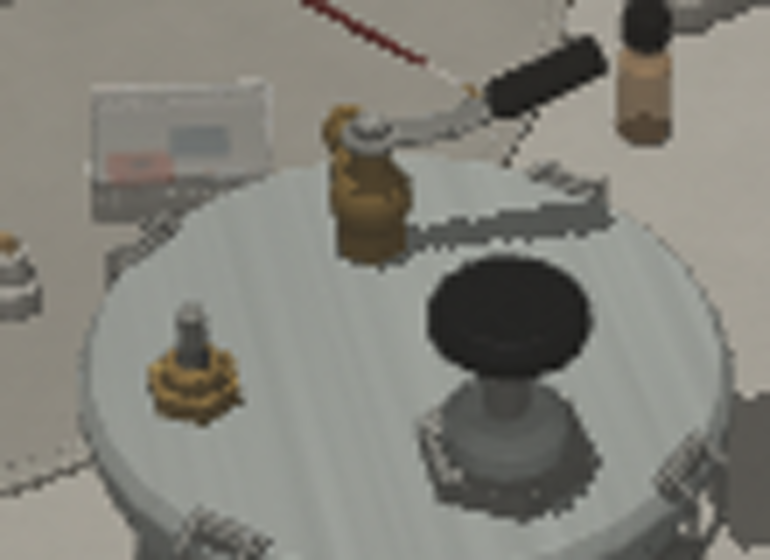

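View pics/top3.png

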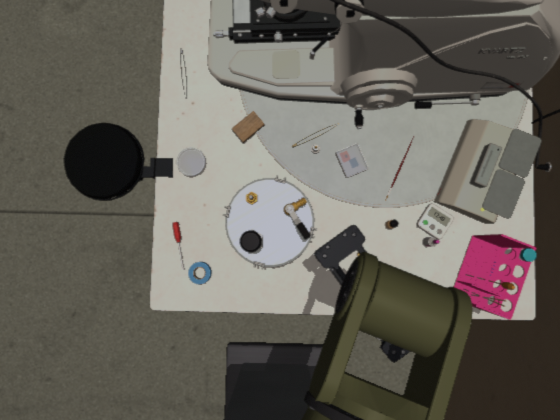

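The pin stands out at crop (192,305) with a dark foot at (192,352). The plunger is up, the lever is square across, and the vials and dish are unmoved. One numeric check of the pin height and lever angle follows.

```bash
python3 - <<'E'
import numpy as np,cv2
from h import *
s=np.load("side0.npz");c=np.load("top0.npz");P=[.6282,.0425]
for z in(.1265,.1275,.139,.1425):print(z,proj(s,[*P,z]))
a=cv2.imread("pics/side0.png");b=cv2.imread("pics/side3.png")
print(a[215:240,237].tolist());print(b[215:240,237].tolist())
g=cv2.cvtColor(cv2.imread("pics/top3.png"),cv2.COLOR_BGR2GRAY)
n,l,st,ce=cv2.connectedComponentsWithStats(((g[205:242,290:314]<60)*255).astype(np.uint8))
i=1+st[1:,4].argmax();d=ray(c,ce[i]+[290,205],.168)[:2]-[.6068,-.0317];print(st[i],"lever",.568-np.pi/2-np.arctan2(d[1],d[0]))
E
```

```text
0.1265 [238.19597996 229.63187065]
0.1275 [238.17571832 229.21782994]
0.139 [237.94045902 224.41037312]
0.1425 [237.86802624 222.93023003]
[[143, 148, 145], [143, 148, 145], [142, 148, 145], [142, 149, 145], [142, 148, 145], [143, 148, 145], [142, 147, 144], [142, 148, 145], [143, 149, 145], [144, 149, 146], [145, 150, 147], [144, 151, 147], [144, 150, 146], [119, 129, 128], [67, 88, 98], [108, 115, 116], [114, 121, 121], [65, 76, 82], [66, 108, 132], [60, 97, 119], [45, 64, 76], [47, 70, 83], [60, 97, 118], [45, 63, 75], [43, 62, 73]]
[[146, 151, 149], [146, 152, 149], [146, 151, 148], [146, 152, 148], [146, 151, 148], [145, 151, 148], [146, 151, 148], [146, 151, 148], [125, 132, 130], [113, 120, 121], [118, 126, 126], [69, 74, 74], [68, 72, 72], [69, 73, 73], [68, 72, 73], [62, 65, 65], [56, 59, 60], [64, 77, 82], [68, 111, 135], [62, 100, 122], [46, 66, 78], [49, 72, 85], [62, 99, 121], [45, 65, 76], [46, 64, 75]]
[  7  18  13  16 113] lever 1.596293815381057
```

```bash
python3 -c "
from station import ctrl
print(ctrl.hand_in())"
```

```text
the job is handed in; nothing more can be done
None
```

The job is handed in, though no verdict came back: the tap is shut at its stop, the pin stands about 14 mm out after nine strokes, the plunger is back up, and the vials and dish look unmoved in the last picture.

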